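# Pack a two-layer sample carrier

### The arm

A 6-joint arm with a two-finger parallel gripper is mounted at the origin on the work surface. World frame = base frame: x ahead of the robot, y to its left, z up, the work surface at z = 0. Lengths are in mm, angles in rad, forces in N, time in s.
With the tool pointing down it reaches from about 275 to 750 mm from the base axis. Payload 10.2 kg.
Tool frame: the origin (TCP) lies midway between the tips of the shut fingers; the grasp point (between the pads) lies 19 mm behind it (ctrl.grasp_offset is the distance from the TCP to the grasp point, in mm); z points along the fingers, y is the line along which they close (so a half turn about z gives the same grasp; the last joint's range is limited). The gripper opens to 85 mm and grips with 20 to 120 N. Pads are 22 mm wide; open, the fingers measure 114 mm over their backs; the gripper's body (76 mm by 85 mm) begins 54 mm behind the grasp point. The pads swing forward as they close: fully open they stand 13 mm farther back than shut.
Start: joints at [1.117, 0.313, 1.498, -0, 1.331, -0.223], TCP at [120.11, 511.082, 231.294] pointing down, gripper open.
Joint ranges: [-2.94, 2.94], [-0.97, 2.17], [0.19, 2.56], [-1.23, 4.37], [0.02, 3.11], [-2.88, 2.88]. Speed limits (rad/s): [2.39, 2.39, 3.01, 3.14, 3.14, 3.14].

### API

Orientations are given as a unit quaternion [w, x, y, z].
In Python, from rig import ctrl, viewer, models gives the robot as it stands. The module is installed in compiled form; this text tells all that it offers.
- The arm moves only by the shell command python3 -m pendant 'ROWS' [OPENING] [FORCE]. ROWS is text: rows parted by semicolons, each of 4 numbers parted by spaces: the shift along the tool's x, y, z in m, then the turn about the tool's z in rad. In form: x y z yaw; .... A call has 1 to 10 rows; each row shifts and turns the commanded pose from where the row before left it, along the tool's axes as they then stand; what a row does not reach is not made up. A row lasts 1/8 s, in which the tool goes at most 62.5 mm and 10.7 degrees, less where a joint would pass 70% of its speed; a pose out of reach is approached as far as the arm can. A call is refused whole if a number of a shift passes 0.0625 or a number of a turn 0.188, either way. A call with a gripper value outside its range is refused whole. OPENING is the opening, from 0 (shut) to 1 (fully open), set as the call begins (- or left out, the last holds). The fingers move at their own pace and stop on an object; FORCE is the grip in N (left out, the last holds). Time passes only in rows, so rows that do not move let the fingers close. It gives the time, the measured TCP pose, the force, the opening and the grip force at its end, in the units of the state.
- ctrl.sense(): the state, without advancing time (a new reading comes with each control period).
- viewer.capture(name): name is "scene" or "side" or "wrist"; returns a dict with "color" (400x640x3 uint8, red, green, blue), "vertical_fov" (degrees; the focal length in pixels is half the picture's height over the tangent of half this angle, whatever the lens; pixels are square), "cx", "cy" (the principal point, pixels), "pose" (4x4, takes a point from camera to world coordinates). Camera axes: x right, y down, z forward; pixel columns grow to the right and rows downward; lengths in mm; the calibration is good to about 2 mm. A picture is of the moment at which its call begins. There is no depth.
- ctrl.finish_job(): hands the job in; it is judged then, once.
Trained networks look in the newest picture that a camera, given by its name, has taken for a name from the list of things; names that differ only in an ending like _2 or _b are one class to them, and where a whole thing is asked for, a point or a joint stands for the part that bears it (a point fixed in the world has none). Each returns a list of dicts, best first, with "p" (0 to 1); they miss things now and then, are a little off and sometimes report something else, mostly with a low value. They report only what shows in the picture. A call takes as long as a camera call. They do not tell look-alikes from the thing itself.
- models.boxes_of(camera, query): "at" ([x, y, z] in mm, in world coordinates, good to about 4 mm: the middle of the surface that is visible of it).
The state is a dict: "time_s": time; "joints": joint angles; "dq": joint speeds; "tau": joint torques, N m; "eef_pos": TCP position; "ee_rot": TCP orientation; "force": force on the tool from outside, world axes, zero at the start; "wrist_torque": the same for the moment, N m; "grip_width": opening from 0.0 (shut) to 1.0 (fully open); "grip_force": force on a finger pad.
Only numpy, scipy, OpenCV 4.12 (cv2) and the standard library are available. Lean on these libraries where they do the work, as an engineer would, in place of code of your own. Each camera call takes 0.05 s, during which the arm holds its last target. There are 200 camera calls.

### The job

Pack the white carrier box for the courier: first stand the black-capped vial from the small three-place rack in the empty well at the bottom of the box. Then fit the blue divider tray flat on the ledges inside the box, over the vials, and stand the pink-lidded swab tub upright in either bay of the fitted divider.

Things in the scene. Friction and masses are not known exactly. Their poses are not given: they have to be found in the camera images.
- vial_mid (a point): Black-capped amber vial to pack: upright cylinder, 30 mm diameter, 60 mm tall, about 50 g. Point: its centre, 30 mm above its foot. Its foot is 8 mm above the table in one of 3 places of a white rack (190x56x18 mm, holes 10 mm deep), beside a white- and a red-capped vial that stay. The row runs along world x within 12 deg, 35 mm free between vials; the row's sides are free.
- well (a point): Empty white-floored well, 60x60x10 mm deep, in the black foam at the bottom of the fixed white carrier box. Point: centre of the well's floor, 5 mm above the table; axes as seat. The other well, 80 mm off in the box's -y, already holds a black-capped vial. From the well's centre it is 45 mm to the box's long wall (+y) and 71 mm to the ledge at either side (x).
- seat (a point): Centre of the fixed carrier box at the height of its ledge tops, 70 mm above the table. x along the long side, y along the short, z up. Inside 210 (x) x 170 (y) mm, walls 5 mm thick, rim 85 mm above the table. Grey ledges along both short ends, each 34 mm wide in x; between them it is open down to the wells.
- handle (a point): Blue divider tray, flat on the table: plate 186 (x) x 146 (y) x 6 mm, lip 10 mm high round it, about 180 g; white upright handle at its middle, 16 (x) x 70 (y) mm, top 46 mm above the underside. Point: mid-handle, 30 mm above the underside, z up. Fits on the ledges either way round, x along the box's x, 12 mm play each side. Two bays 82 (x) x 140 (y) mm, centred 50 mm from the handle in +x and -x.
- tub_mid (a point): Pink-lidded white swab tub: upright cylinder, 48 mm diameter, 50 mm tall, about 60 g. Point: its centre, 25 mm above its foot. It stands on the table at the left or right, farther from the robot than the divider or the rack; a like tub with a yellow lid stands on the opposite side and is not wanted.
Mind the look-alikes: they are no part of the job. What is shaped like the part that bears handle but red is not meant. Leave any brown or green look-alike of the part that bears vial_mid alone.

How it is judged (in metres and radians):
On the way, in this order (a step that is already met when the one before it is completed fails the run):
1. the black-capped vial from the rack stands upright in the empty well (horizontal distance between vial_mid and well below 0.025 m and z of vial_mid in the frame of well between 0.024 and 0.036 m and angle between vial_mid's own z axis and vertical below 0.17 rad), for 0.2 s.
2. the divider lies flat on both ledges over the vials (all of step 1 and z of handle in the frame of seat between 0.025 and 0.035 m and horizontal distance between handle and seat below 0.025 m and angle between the x axis of handle and the x axis of seat, either way round below 0.2 rad and angle between handle's own z axis and vertical below 0.07 rad), for 0.2 s.
At the end, for the whole second after the job is handed in: Vial upright (10 deg) in the once-empty well, within 25 mm of its centre, foot within 6 mm of its floor; divider flat (4 deg) on the ledges, height within 5 mm, within 25 mm of the box centre, turned under 11 deg; pink tub upright (10 deg) on the divider plate within its lips, height within 6 mm (all of step 2 and z of tub_mid in the frame of handle between -0.005 and 0.007 m and x of tub_mid in the frame of handle between -0.085 and 0.085 m and y of tub_mid in the frame of handle between -0.068 and 0.068 m and angle between tub_mid's own z axis and vertical below 0.17 rad); the robot touches nothing.
It also fails if it takes over 67 s, if anything falls off the work surface, if the arm or the gripper's body presses on something with over 40 N, if the wrist force passes 120 N, or if a joint passes its speed limit or range.

## Working session

There is one attempt and no reset: what is moved stays moved. The work goes in short steps, Python scripts to look and compute and a shell command to move; the robot and the scene stay as the last step left them, time stands still between calls to the robot, and variables do not carry over. Pictures are saved under pics/ and viewed, at most 10 in all, crops included, and the job is handed in when it is done.

```bash
mkdir -p pics
cat > h.py <<'E'
import numpy as np, cv2
from rig import ctrl, viewer, models
def cap(n, name=None):
    c=viewer.capture(n)
    if name: cv2.imwrite('pics/'+name+'.png', c['color'][:,:,::-1])
    return c
def f(c): return 200/np.tan(np.radians(c['vertical_fov'])/2)
def proj(c,p):
    T=np.linalg.inv(np.array(c['pose'])); q=T[:3,:3]@np.array(p,float)+T[:3,3]
    return np.array([c['cx']+f(c)*q[0]/q[2], c['cy']+f(c)*q[1]/q[2]])
def ray(c,u,v):
    P=np.array(c['pose']); d=P[:3,:3]@np.array([(u-c['cx'])/f(c),(v-c['cy'])/f(c),1]); return P[:3,3],d
def onz(c,u,v,z):
    o,d=ray(c,u,v); return o+d*(z-o[2])/d[2]
def tri(c1,a,c2,b):
    o1,d1=ray(c1,*a); o2,d2=ray(c2,*b)
    d1/=np.linalg.norm(d1); d2/=np.linalg.norm(d2)
    s=np.linalg.lstsq(np.stack([d1,-d2],1),o2-o1,rcond=None)[0]
    p,q=o1+s[0]*d1,o2+s[1]*d2
    return (p+q)/2, np.linalg.norm(p-q)
E
python3 - <<'E'
from h import *
s=ctrl.sense(); print(s['time_s'],s['eef_pos'],s['ee_rot'],s['grip_width'],ctrl.grasp_offset)
for n in ['scene','side']:
    c=cap(n,n+'0'); print(n,np.round(c['pose'],2).tolist(),c['vertical_fov'])
    for q in ['vial_mid','well','seat','handle','tub_mid']:
        for r in models.boxes_of(n,q): print(q,np.round(r['at']),round(r['p'],2),np.round(proj(c,r['at'])))
a=cv2.imread('pics/scene0.png');b=cv2.imread('pics/side0.png')
cv2.imwrite('pics/both.png',cv2.resize(np.vstack([a,b]),(480,600)))
E
```

```text
0.0 [119.99657059 510.82614152 230.7414971 ] [-2.10351653e-04  1.15157156e-01  9.93347068e-01 -6.23042916e-04] 0.9968393722412109 18.700000000000003
scene [[-0.09, 0.75, -0.66, 1057.78], [1.0, 0.07, -0.06, 25.11], [0.0, -0.66, -0.75, 828.79], [0.0, 0.0, 0.0, 1.0]] 52.258480373282325
vial_mid [ 420. -274.   54.] 0.69 [222. 204.]
vial_mid [ 398. -187.   41.] 0.64 [258. 203.]
well [476.  38.  50.] 0.89 [345. 232.]
seat [475.  44.  51.] 0.91 [348. 232.]
handle [179. 315.   6.] 0.82 [445. 166.]
handle [426. 300.   1.] 0.75 [449. 236.]
tub_mid [ 641. -262.   50.] 0.69 [202. 284.]
side [[0.72, -0.52, 0.45, 13.42], [-0.69, -0.55, 0.46, -425.86], [0.01, -0.65, -0.76, 724.21], [0.0, 0.0, 0.0, 1.0]] 57.2746750952219
vial_mid [ 430. -365.   46.] 0.85 [446. 298.]
vial_mid [ 372. -192.   51.] 0.7 [363. 259.]
vial_mid [ 403. -275.   57.] 0.63 [403. 274.]
well [475.  35.  54.] 0.63 [323. 179.]
seat [407. 294.   2.] 0.41 [244. 156.]
handle [164. 316.   4.] 0.95 [163. 194.]
handle [407. 291.   4.] 0.75 [244. 156.]
tub_mid [ 615. -266.   48.] 0.87 [455. 219.]
```

View pics/scene0.png

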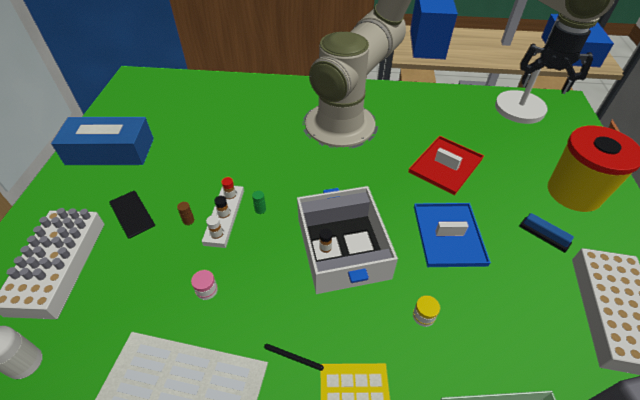

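View pics/side0.png

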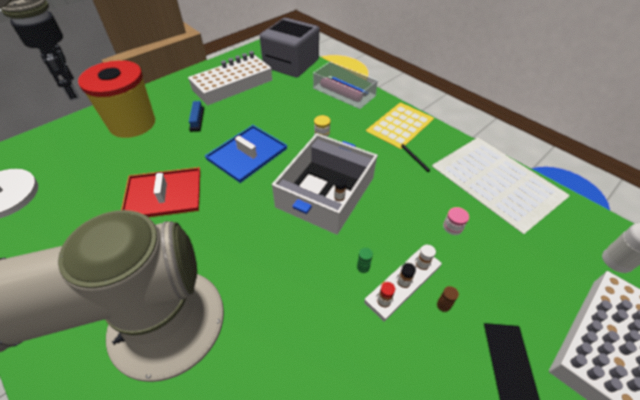

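The scene view shows the rack vials red (228,186), black (222,205) and white (215,226). Brown (186,213) and green (259,202) are loose look-alikes. The wanted vial is the black-capped one in the middle of the rack.

The blue tray's handle is at (452,228), and the red tray at (447,158) is not wanted. The pink tub is at (204,284) and the yellow one at (427,310). The box's empty well is at (359,242) and the filled one at (325,243). I'll confirm with enlarged crops.

Run:
```python
import cv2
a=cv2.imread('pics/scene0.png')[150:310,180:500];b=cv2.imread('pics/side0.png')[110:325,190:480]
cv2.imwrite('pics/c1.png',cv2.resize(a,None,fx=2.5,fy=2.5,interpolation=cv2.INTER_CUBIC))
cv2.imwrite('pics/c2.png',cv2.resize(b,None,fx=2.5,fy=2.5,interpolation=cv2.INTER_CUBIC))
```

```text
(no output)
```

View pics/c1.png

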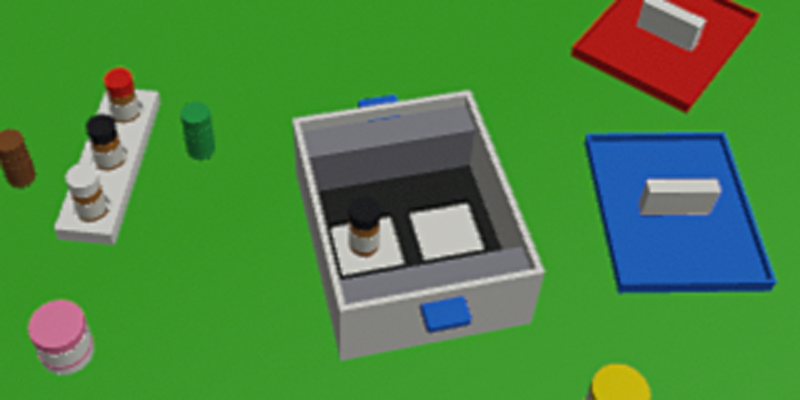

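View pics/c2.png

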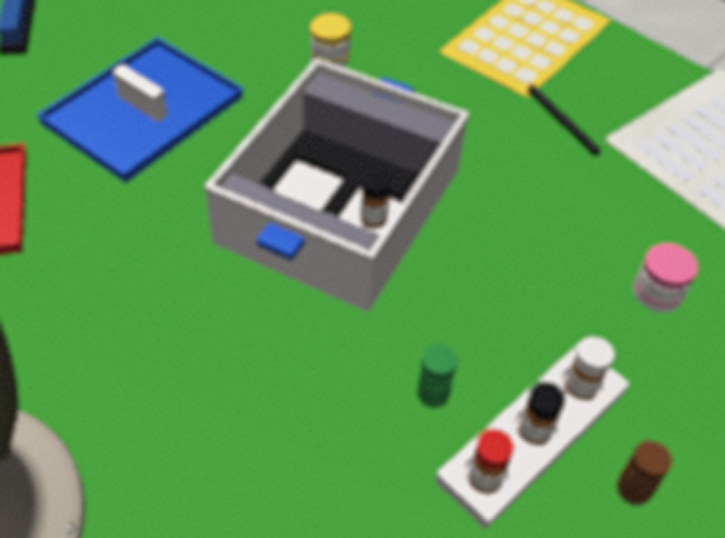

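```bash
cat > m.py <<'E'
from h import *
cs=cap('scene');cd=cap('side')
P=dict(cap=((102,122),(547,391)),white=((83,173),(595,347)),red=((119,76),(495,440)),tub=((58,319),(671,261)),
A=((295,120),(373,252)),B=((470,94),(210,185)),C=((542,270),(319,62)),D=((341,305),(467,114)),
hand=((682,184),(138,80)),tA=((586,136),(125,178)),tB=((724,134),(40,117)),tC=((774,284),(157,40)),tD=((619,289),(242,92)),
well=((447,231),(308,185)),filled=((365,206),(376,192)))
R={}
for k,(a,b) in P.items():
    a=np.array(a)/2.5+[180,150]; b=np.array(b)/2.5+[190,110]
    R[k],e=tri(cs,a,cd,b); print(k,np.round(R[k],1),'gap',round(e,1))
for n in ['ABCD',['tA','tB','tC','tD']]:
    A,B,C,D=[R[k] for k in n]; d=(C-B)+(D-A)
    print('centre',np.round((A+B+C+D)/4,1),'yaw',round(np.arctan2(d[1],d[0]),3),'len',np.linalg.norm((C-B)),np.linalg.norm(D-A),np.linalg.norm(B-A),np.linalg.norm(C-D))
    e=(B-A)+(C-D); print('yaw from y',round(np.arctan2(-e[0],e[1]),3))
d=R['white']-R['red'];print('rack',np.arctan2(d[1],d[0]))
E
python3 m.py
```

```text
cap [ 417.9 -274.2   70.8] gap 2.2
white [ 482.4 -276.1   70.6] gap 2.0
red [ 353.1 -273.    69.4] gap 2.1
tub [ 628.2 -263.5   51.8] gap 3.4
A [410.1 -82.   85.8] gap 1.1
B [357.2  86.5  82.6] gap 2.8
C [560.6 149.8  83.5] gap 4.8
D [612.2 -18.8  86.1] gap 3.2
hand [421.3 297.6  45.4] gap 0.0
tA [336.7 216.    8.6] gap 2.4
tB [322.  361.   10.2] gap 3.5
tC [505.1 381.1  10.2] gap 0.0
tD [521.5 236.9   6.6] gap 1.1
well [473.3  72.6   9.2] gap 2.1
filled [486.2 -10.1  55.1] gap 7.4
centre [485.   33.9  84.5] yaw 0.302 len 213.0016312884268 211.73426144398204 176.6756334864972 176.38746861334258
yaw from y 0.301
centre [421.3 298.7   8.9] yaw 0.111 len 184.18052534382346 186.06240533497052 145.74908226630473 145.18884063477148
yaw from y 0.107
rack -0.023850836514156877
```

```bash
cat > go.py <<'E'
import sys; from h import *
# target TCP x y z (mm), tool-y angle phi
x,y,z,phi=map(float,sys.argv[1:5]); s=ctrl.sense()
w,a,b,c=s['ee_rot']; from scipy.spatial.transform import Rotation as Ro
M=Ro.from_quat([a,b,c,w]).as_matrix(); p=np.arctan2(M[1,1],M[0,1])
d=np.array([x,y,z])-s['eef_pos']; turn=-(phi-p)
print('t',round(s['time_s'],2),'pos',np.round(s['eef_pos'],1),'phi',round(p,3),'j6',round(s['joints'][5],2),'F',np.round(s['force'],1),'grip',round(s['grip_width'],3),round(s['grip_force'],1))
X=np.array([-np.sin(phi)*-1,np.cos(phi)*-1]) 
ty=np.array([np.cos(phi),np.sin(phi)]); tx=np.array([-ty[1],ty[0]])
print('turn',round(turn,3),'| shift now',np.round(M.T@d/1000,4),'| shift after turn',np.round([tx@d[:2]/1000,ty@d[:2]/1000,-d[2]/1000],4))
E
python3 -m pendant '-0.0462 -0.036 0 0;-0.0462 -0.036 0 0;-0.0462 -0.036 0 0;-0.0462 -0.036 0 0;-0.0462 -0.036 0 0;-0.0462 -0.036 0 0;-0.0462 -0.036 0 0;-0.0462 -0.036 0 0;-0.0462 -0.036 0 0;0 0 0 -0.18' 1 40
python3 go.py 418 -274 150 1.547
```

```text
time_s: 1.95
eef_pos: [452.5, 97.7, 231.0]
ee_rot: [-0.0, 0.026, 1.0, -0.0]
force: [-0.8, 1.0, -0.0]
grip_width: 1.003
grip_force: 0.0
t 1.95 pos [452.5  97.7 231. ] phi 1.519 j6 -1.56 F [-0.8  1.  -0. ] grip 1.003 0.0
turn -0.028 | shift now [ 0.0153 -0.373   0.0811] | shift after turn [ 0.0256 -0.3725  0.081 ]
```

```bash
python3 -m pendant '0 0 0 -0.028;0.0036 -0.0532 0.0085 0;0.0036 -0.0532 0.0085 0;0.0036 -0.0532 0.0085 0;0.0036 -0.0532 0.0085 0;0.0036 -0.0532 0.0085 0;0.0036 -0.0532 0.0085 0;0.0036 -0.0532 0.0085 0;0 0 0 0' >/dev/null
python3 go.py 418 -274 32 1.547
python3 - <<'E'
from h import *
c=cap('wrist','w1'); print(np.round(c['pose'],2).tolist())
for r in models.boxes_of('wrist','vial_mid'): print(np.round(r['at']),round(r['p'],2),np.round(proj(c,r['at'])))
print('pred cap top', proj(c,[418,-274,68]))
E
```

```text
t 3.08 pos [ 416.6 -273.   171.1] phi 1.543 j6 -2.36 F [ 0.4 -0.   0.3] grip 0.999 0.0
turn -0.004 | shift now [-0.0016 -0.001   0.1391] | shift after turn [-0.0015 -0.0009  0.1391]
[[0.03, 0.95, 0.31, 335.05], [1.0, -0.03, -0.01, -270.87], [0.0, 0.31, -0.95, 312.99], [0.0, 0.0, 0.0, 1.0]]
[ 376. -194.   60.] 0.94 [427. 144.]
[ 409. -275.   65.] 0.82 [319. 192.]
pred cap top [321.03025488 203.56744943]
```

View pics/w1.png

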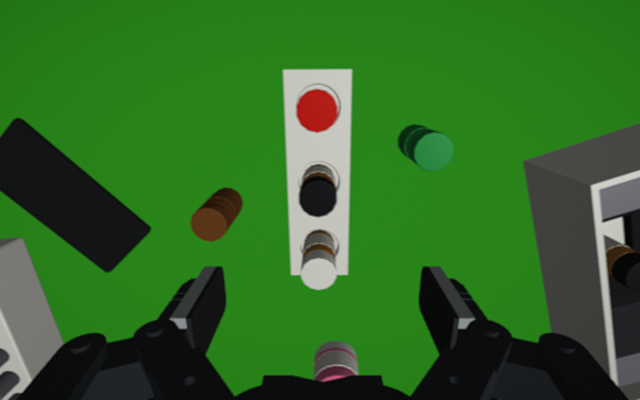

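The wrist view shows the black cap's top centre at (318,197), red at (317,110) and white at (319,272).

Run:
```python
from h import *
c=cap('wrist');d=cap('side');s=cap('scene')
w=(318,197)
print(onz(c,*w,68), tri(c,w,d,(547/2.5+190,391/2.5+110)), tri(c,w,s,(102/2.5+180,122/2.5+150)))
```

```text
[ 413.54359916 -273.60780608   68.        ] (array([ 412.0155948 , -275.23264324,   78.07573564]), np.float64(4.8339279642019255)) (array([ 414.07567507, -274.15820113,   66.92221242]), np.float64(1.115290770265629))
```

```bash
python3 -m pendant '0.0015 -0.001 0.0348 0;0 0 0.0348 0;0 0 0.0348 0;0 0 0.0348 0;0 0 0 0' 
python3 -m pendant '0 0 0 0;0 0 0 0;0 0 0 0;0 0 0 0;0 0 0 0;0 0 0 0' 0 40; python3 -m pendant '0 0 -0.03 0;0 0 -0.04 0;0 0 -0.05 0;0 0 0 0'; python3 go.py 473 72 150 0.302
```

```text
time_s: 3.95
eef_pos: [415.0, -270.5, 31.4]
ee_rot: [-0.001, 0.011, 1.0, 0.001]
force: [0.1, -0.0, 0.8]
grip_width: 1.001
grip_force: 0.0
time_s: 4.7
eef_pos: [416.0, -272.9, 33.5]
ee_rot: [0.001, 0.011, 1.0, -0.001]
force: [-0.6, -2.4, 7.8]
grip_width: 0.341
grip_force: 39.6
time_s: 5.2
eef_pos: [416.6, -273.1, 155.7]
ee_rot: [0.002, 0.011, 1.0, -0.002]
force: [0.4, -0.2, -0.7]
grip_width: 0.341
grip_force: 40.6
t 5.2 pos [ 416.6 -273.1  155.7] phi 1.548 j6 -2.36 F [ 0.4 -0.2 -0.7] grip 0.341 40.6
turn 1.246 | shift now [-0.0485  0.3463  0.0044] | shift after turn [0.3127 0.1565 0.0057]
```

```bash
python3 -m pendant '-0.0081 0.0577 0 0;-0.0081 0.0577 0 0;-0.0081 0.0577 0 0;-0.0081 0.0577 0 0;-0.0081 0.0577 0 0;-0.008 0.0578 0 0' >/dev/null;  python3 -m pendant '0 0 0 0.178;0 0 0 0.178;0 0 0 0.178;0 0 0 0.178;0 0 0 0.178;0 0 0 0.178;0 0 0 0.178;0 0 0 0;0 0 0 0' >/dev/null
python3 go.py 473 72 30 0.302
python3 - <<'E'
from h import *
c=cap('wrist','w2'); cap('side','s2')
for r in models.boxes_of('wrist','well'): print(np.round(r['at']),round(r['p'],2),np.round(proj(c,r['at'])))
R=lambda x,y:(485+np.cos(.302)*x-np.sin(.302)*y,34+np.sin(.302)*x+np.cos(.302)*y)
for dx,dy in [(-30,10),(30,10),(30,70),(-30,70)]: print(np.round(proj(c,[*R(dx,dy),15])))
for dx,dy in [(-110,-90),(110,-90),(110,90),(-110,90)]: print(np.round(proj(c,[*R(dx,dy),85])))
E
```

```text
t 7.08 pos [471.6  73.  152. ] phi 0.305 j6 -0.4 F [-0.4  0.9 -1.1] grip 0.343 40.6
turn 0.003 | shift now [-0.0014  0.0011  0.122 ] | shift after turn [-0.0014  0.001   0.122 ]
[473.  68.  70.] 0.96 [322. 218.]
[290. 222.]
[358. 223.]
[361. 155.]
[288. 155.]
[184. 374.]
[464. 375.]
[504. 145.]
[146. 144.]
```

View pics/w2.png

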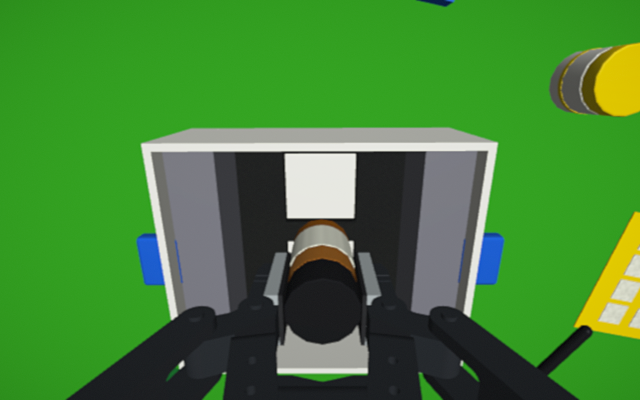

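The wrist view shows the empty well from (285,153) to (356,218), so its centre is at (320,186). That is about 3 mm from my estimate, and the sides are level. The vial hangs upright. I'll lower it.

```bash
python3 -m pendant '-0.0006 -0.0014 0.04 0;0 0 0.04 0;0 0 0.025 0;0 0 0.01 0;0 0 0.0055 0;0 0 0 0;0 0 0 0'; python3 go.py 470 72 30 .302
```

```text
time_s: 8.1
eef_pos: [471.3, 72.0, 32.8]
ee_rot: [0.001, 0.593, 0.805, 0.0]
force: [-0.3, -0.4, -0.6]
grip_width: 0.342
grip_force: 40.6
t 8.1 pos [471.3  72.   32.8] phi 0.302 j6 -0.4 F [-0.3 -0.4 -0.6] grip 0.342 40.6
turn 0.0 | shift now [ 0.0004 -0.0012  0.0028] | shift after turn [ 0.0004 -0.0012  0.0028]
```

```bash
python3 -m pendant '0 0 0.0015 0;0 0 0.001 0;0 0 0 0'
```

```text
time_s: 8.48
eef_pos: [471.0, 71.9, 30.4]
ee_rot: [0.0, 0.593, 0.805, 0.0]
force: [-2.8, -1.5, 9.0]
grip_width: 0.341
grip_force: 41.7
```

```bash
python3 -m pendant '0 0 0 0;0 0 0 0;0 0 0 0' 0.6; python3 -m pendant '0 0 -0.02 0;0 0 -0.04 0;0 0 -0.05 0;0 0 -0.05 0;0 0 0 0'; python3 go.py 421 298 120 0.11
python3 - <<'E'
from h import *
a=cap('scene','s3')['color'];b=cap('side')['color']
cv2.imwrite('pics/v1.png',np.hstack([cv2.resize(a[170:300,290:420],(390,390)),cv2.resize(b[120:250,260:390],(390,390))])[:,:,::-1])
E
```

```text
time_s: 8.85
eef_pos: [470.8, 72.0, 29.5]
ee_rot: [-0.0, 0.593, 0.805, -0.0]
force: [0.4, -0.1, 0.2]
grip_width: 0.601
grip_force: 0.0
time_s: 9.48
eef_pos: [472.3, 71.9, 192.8]
ee_rot: [0.003, 0.593, 0.805, 0.002]
force: [-0.5, -0.2, -0.9]
grip_width: 0.6
grip_force: 0.0
t 9.47 pos [472.3  71.9 192.8] phi 0.302 j6 -0.4 F [-0.5 -0.2 -0.9] grip 0.6 0.0
turn 0.192 | shift now [0.2313 0.0179 0.0723] | shift after turn [ 0.2304 -0.0261  0.0728]
```

View pics/v1.png

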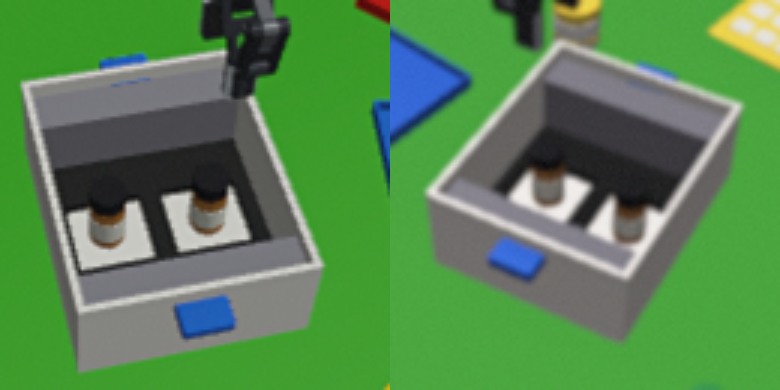

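Both views show the vial upright in the middle of the once-empty well. The tray is next.

```bash
python3 -m pendant '0.0578 0.0045 0 0;0.0578 0.0045 0 0;0.0578 0.0045 0 0;0.0578 0.0045 0 0;0 0 0 0.186;0 0 0 0;0 0 0 0' 1 >/dev/null; python3 go.py 421 298 30 0.11
python3 - <<'E'
from h import *
c=cap('wrist','w3')
for r in models.boxes_of('wrist','handle'): print(np.round(r['at']),round(r['p'],2),np.round(proj(c,r['at'])))
for p in [(421,298)]:
  for a,b in [(-8,-35),(8,-35),(8,35),(-8,35)]:
    y=.11; print(np.round(proj(c,[p[0]+a*np.cos(y)-b*np.sin(y),p[1]+a*np.sin(y)+b*np.cos(y),46])))
E
```

```text
t 10.45 pos [419.2 297.4 188.8] phi 0.118 j6 0.27 F [ 0.6 -0.5  0.4] grip 0.997 0.0
turn 0.008 | shift now [0.0004 0.0022 0.1588] | shift after turn [0.0004 0.0019 0.1588]
[419. 303.   8.] 0.74 [323. 170.]
[181. 322.   8.] 0.69 [ 72. 121.]
[316. 223.]
[334. 224.]
[335. 146.]
[316. 146.]
```

View pics/w3.png

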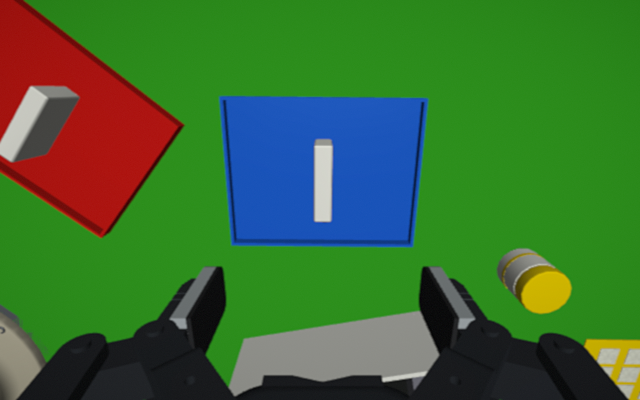

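The wrist view shows the blue tray's handle from (314,146) to (332,222), square to the fingers and about 2 mm from my estimate. I'll go down to grip it.

```bash
python3 -m pendant '0.0004 0 0.05 0.008;0 0 0.05 0;0 0 0.05 0;0 0 0.0245 0;0 0 0 0;0 0 0 0'
python3 -m pendant '0 0 0 0;0 0 0 0;0 0 0 0;0 0 0 0;0 0 0 0;0 0 0 0;0 0 0 0;0 0 0 0' 0 90; python3 -m pendant '0 0 -0.02 0;0 0 -0.04 0;0 0 -0.05 0;0 0 -0.05 0;0 0 0 0'; python3 go.py 482 34 150 0.302
```

```text
time_s: 11.3
eef_pos: [419.9, 298.5, 16.2]
ee_rot: [0.0, 0.668, 0.744, 0.001]
force: [0.5, 0.0, 0.5]
grip_width: 0.999
grip_force: 0.0
time_s: 12.3
eef_pos: [419.4, 298.6, 15.5]
ee_rot: [0.0, 0.668, 0.744, 0.0]
force: [-0.7, 0.7, 5.8]
grip_width: 0.17
grip_force: 88.4
time_s: 12.92
eef_pos: [420.4, 299.1, 178.2]
ee_rot: [0.001, 0.668, 0.744, 0.003]
force: [0.1, 0.9, -1.2]
grip_width: 0.17
grip_force: 88.2
t 12.93 pos [420.4 299.1 178.2] phi 0.108 j6 0.28 F [ 0.1  0.9 -1.2] grip 0.17 88.2
turn -0.194 | shift now [-0.2702  0.0324  0.0279] | shift after turn [-0.2714 -0.02    0.0282]
```

```bash
python3 -m pendant '-0.054 0.0065 0 0;-0.054 0.0065 0 0;-0.054 0.0065 0 0;-0.054 0.0065 0 0;-0.0542 0.0064 0 0;0 0 0 -0.1;0 0 0 -0.094;0 0 0.04 0;0 0 0.02 0;0 0 0 0' ; python3 go.py 483 34 85.5 0.302
python3 - <<'E'
from h import *
a=cap('scene')['color'];b=cap('side')['color']
cv2.imwrite('pics/v2.png',np.hstack([cv2.resize(a[170:300,280:410],(400,400),interpolation=2),cv2.resize(b[110:240,260:390],(400,400),interpolation=2)])[:,:,::-1])
E
```

```text
time_s: 14.18
eef_pos: [479.1, 33.5, 113.0]
ee_rot: [-0.002, 0.593, 0.805, -0.001]
force: [-0.6, -1.0, -0.7]
grip_width: 0.172
grip_force: 88.0
t 14.18 pos [479.1  33.5 113. ] phi 0.302 j6 -0.48 F [-0.6 -1.  -0.7] grip 0.172 88.0
turn -0.0 | shift now [-0.0008  0.004   0.0274] | shift after turn [-0.0007  0.0039  0.0275]
```

View pics/v2.png

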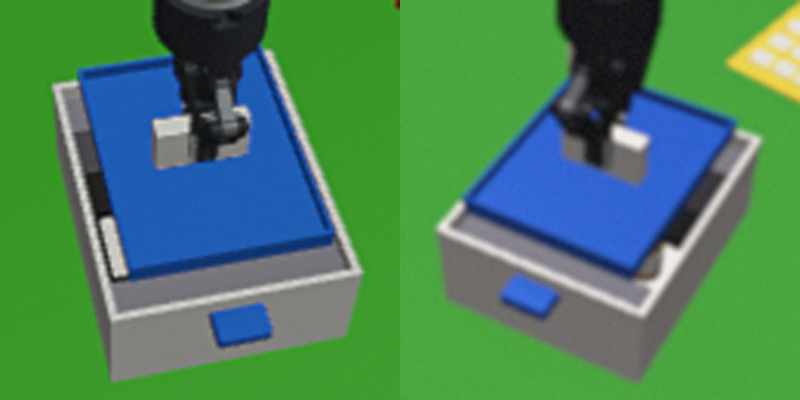

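The tray is level, parallel to the box and just above the rim. I'll shift it 4 mm along tool y and lower it.

```bash
python3 -m pendant '-0.0005 0.004 0 0;0 0 0.01 0;0 0 0.008 0;0 0 0.006 0;0 0 0 0;0 0 0 0'
```

```text
time_s: 15.02
eef_pos: [484.6, 34.0, 91.2]
ee_rot: [0.0, 0.593, 0.805, 0.0]
force: [0.4, 1.1, -1.5]
grip_width: 0.171
grip_force: 88.0
```

```bash
python3 -m pendant '0 0 0.003 0;0 0 0.002 0;0 0 0 0;0 0 0 0'; python3 -m pendant '0 0 0.001 0;0 0 0 0'
python3 - <<'E'
from h import *
a=cap('scene','s4')['color'];b=cap('side','d4')['color']
E
```

```text
time_s: 15.52
eef_pos: [484.5, 34.0, 86.1]
ee_rot: [0.0, 0.593, 0.805, 0.0]
force: [0.2, -0.2, -1.8]
grip_width: 0.172
grip_force: 88.0
time_s: 15.78
eef_pos: [484.6, 34.0, 85.5]
ee_rot: [0.0, 0.593, 0.805, 0.0]
force: [-1.6, -0.6, 3.3]
grip_width: 0.174
grip_force: 88.9
```

Contact came at the expected height (underside at 70 mm). I'll release, lift and move towards the tub.

```bash
python3 -m pendant '0 0 0 0;0 0 0 0;0 0 0 0;0 0 0 0' 0.6;  python3 -m pendant '0 0 -0.03 0;0 0 -0.04 0;0 0 -0.04 0;0 0 0 0' 1; python3 go.py 628 -263 150 -1.269
python3 - <<'E'
from h import *
c=cap('scene');a=c['color'];d=cap('side');b=d['color']
for i,k in ((a,c),(b,d)):
  y=.302
  for X,Y in [(93,73),(93,-73),(-93,-73),(-93,73)]:
    u=proj(k,[484+X*np.cos(y)-Y*np.sin(y),34+X*np.sin(y)+Y*np.cos(y),80]); cv2.circle(i,tuple(int(q) for q in np.round(u)),1,(255,255,0),-1)
w=cap('wrist')['color']
cv2.imwrite('pics/v3.png',np.vstack([np.hstack([cv2.resize(a[170:300,280:410],(300,300),interpolation=2),cv2.resize(b[110:240,260:390],(300,300),interpolation=2)]),cv2.resize(w,(600,300))])[:,:,::-1])
E
```

```text
time_s: 16.38
eef_pos: [484.5, 34.1, 85.0]
ee_rot: [-0.0, 0.593, 0.805, -0.0]
force: [0.3, 0.3, -0.4]
grip_width: 0.599
grip_force: 0.0
time_s: 16.88
eef_pos: [485.6, 33.9, 197.6]
ee_rot: [0.003, 0.593, 0.805, 0.001]
force: [-0.2, -1.3, -1.1]
grip_width: 1.0
grip_force: 0.0
t 16.88 pos [485.6  33.9 197.6] phi 0.302 j6 -0.47 F [-0.2 -1.3 -1.1] grip 1.0 0.0
turn 1.571 | shift now [-0.3257  0.0473  0.0487] | shift after turn [0.0477 0.3258 0.0476]
```

View pics/v3.png

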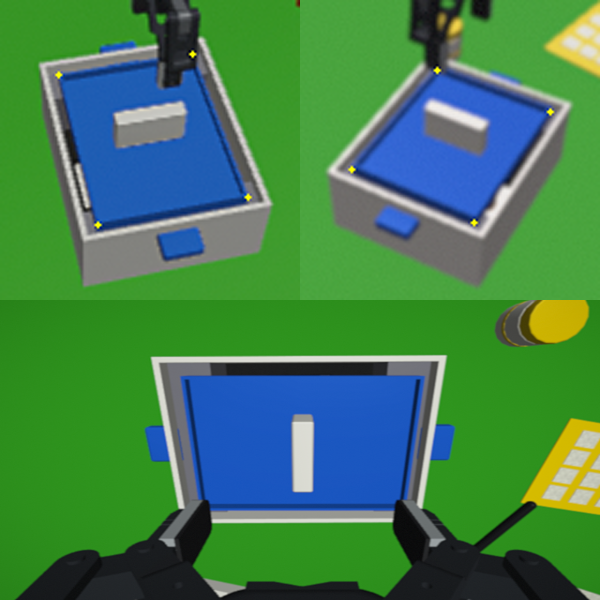

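The tray sits flat inside the box on both ledges, with its corners on the predicted marks (yellow crosses), and the handle is free. That was the tenth picture, so from here I'll check by numbers. Next is the tub.

```bash
python3 -m pendant '-0.0543 0.0079 0 0;-0.0543 0.0079 0 0;-0.0543 0.0079 0 0;-0.0543 0.0079 0 0;-0.0543 0.0079 0 0;-0.0542 0.0078 0 0' >/dev/null;  python3 -m pendant '0 0 0 0.1746;0 0 0 0.1746;0 0 0 0.1746;0 0 0 0.1746;0 0 0 0.1746;0 0 0 0.1746;0 0 0 0.1746;0 0 0 0.1746;0 0 0 0.1746;0 0 0 0' >/dev/null
cat > tub.py <<'E'
from h import *
def pink(c):
    h=cv2.cvtColor(c['color'],cv2.COLOR_RGB2HSV); m=cv2.inRange(h,(155,60,120),(178,255,255))
    n,l,st,ce=cv2.connectedComponentsWithStats(m); i=1+np.argmax(st[1:,4]) if n>1 else None
    return (ce[i],st[i]) if i else (None,None)
cs={n:cap(n) for n in ['scene','side','wrist']}
px={}
for n,c in cs.items():
    px[n],st=pink(c); print(n,px[n],st)
for a,b in [('scene','side'),('scene','wrist'),('side','wrist')]:
    if px[a] is not None and px[b] is not None: print(a,b,tri(cs[a],px[a],cs[b],px[b]))
for r in models.boxes_of('wrist','tub_mid'): print(np.round(r['at']),round(r['p'],2),np.round(proj(cs['wrist'],r['at'])))
E
python3 tub.py; python3 go.py 628 -263 15 -1.269
```

```text
scene [202.63487738 280.34604905] [192 270  22  22 367]
side [457.60992908 216.30496454] [448 208  20  18 282]
wrist [324.86221198 182.83087558] [ 299  158   53   51 2170]
scene side (array([ 629.95384865, -264.65819329,   43.57739631]), np.float64(0.7206409866618683))
scene wrist (array([ 626.91411001, -265.50647473,   39.13274345]), np.float64(1.3309545251656878))
side wrist (array([ 628.22745462, -264.9550743 ,   45.52386198]), np.float64(1.0049387059715325))
[ 635. -263.   47.] 0.73 [326. 176.]
t 19.23 pos [ 626.4 -262.8  194.5] phi -1.267 j6 0.7 F [-0.4  0.2  0.6] grip 0.999 0.0
turn 0.002 | shift now [0.0016 0.0008 0.1795] | shift after turn [0.0015 0.0007 0.1795]
```

```bash
python3 -m pendant '0.001 0.002 0.05 0;0 0 0.05 0;0 0 0.05 0;0 0 0.028 0;0 0 0 0;0 0 0 0'
python3 -m pendant '0 0 0 0;0 0 0 0;0 0 0 0;0 0 0 0;0 0 0 0;0 0 0 0' 0 40; python3 -m pendant '0 0 -0.03 0;0 0 -0.05 0;0 0 -0.05 0;0 0 -0.03 0;0 0 0 0'
python3 - <<'E'
import math
for s in (50,-50): print(484.5+s*math.cos(.302), 34+s*math.sin(.302))
E
python3 go.py 532 49 160 -1.269
```

```text
time_s: 19.98
eef_pos: [628.8, -264.9, 18.8]
ee_rot: [0.001, 0.989, 0.15, 0.001]
force: [1.1, -0.0, 0.3]
grip_width: 1.001
grip_force: 0.0
time_s: 20.72
eef_pos: [628.5, -264.7, 18.2]
ee_rot: [0.001, 0.989, 0.15, 0.001]
force: [-1.1, 0.6, 5.4]
grip_width: 0.55
grip_force: 41.3
time_s: 21.35
eef_pos: [628.7, -264.9, 179.4]
ee_rot: [0.001, 0.989, 0.15, 0.002]
force: [0.2, -0.4, -1.1]
grip_width: 0.551
grip_force: 41.3
532.2371769216984 48.87151436627964
436.76282307830155 19.128485633720363
t 21.35 pos [ 628.7 -264.9  179.4] phi -1.269 j6 0.7 F [ 0.2 -0.4 -1.1] grip 0.551 41.3
turn -0.0 | shift now [ 0.0008 -0.3285  0.0183] | shift after turn [ 0.001  -0.3284  0.0194]
```

```bash
python3 -m pendant '0 -0.0547 0 0;0 -0.0547 0 0;0 -0.0547 0 0;0 -0.0547 0 0;0 -0.0547 0 0;0 -0.0547 0 0;0 0 0.03 0;0 0 0.025 0;0 0 0 0'; python3 go.py 532 49 94 -1.269; python3 tub.py
```

```text
time_s: 22.48
eef_pos: [528.9, 49.2, 119.4]
ee_rot: [-0.001, 0.989, 0.15, -0.003]
force: [-0.2, -0.4, 0.1]
grip_width: 0.553
grip_force: 41.5
t 22.48 pos [528.9  49.2 119.4] phi -1.269 j6 1.14 F [-0.2 -0.4  0.1] grip 0.553 41.5
turn -0.0 | shift now [0.003  0.0012 0.0254] | shift after turn [0.0029 0.0011 0.0254]
scene [352.98730159 226.73650794] [342 217  22  21 315]
side [335.53333333 137.40952381] [327 131  18  14 210]
wrist [320.17460164 303.59903428] [  262   243   121   115 10355]
scene side (array([531.78710192,  52.55994364, 146.97197384]), np.float64(0.8229851275926295))
scene wrist (array([535.77121701,  51.44011271, 154.4867134 ]), np.float64(3.4530696735946838))
side wrist (array([529.83387138,  50.28040076, 149.40155847]), np.float64(1.4845299612447673))
[540.  54. 154.] 0.66 [318. 288.]
[574.  73.  72.] 0.21 [305. 148.]
```

```bash
python3 -m pendant '0.001 0 0.01 0;0 0 0.008 0;0 0 0.004 0;0 0 0 0;0 0 0 0'; python3 go.py 532 49 94 -1.269
```

```text
time_s: 23.3
eef_pos: [531.7, 49.2, 100.3]
ee_rot: [0.0, 0.989, 0.15, 0.0]
force: [-0.5, 0.5, -0.2]
grip_width: 0.549
grip_force: 41.5
t 23.3 pos [531.7  49.2 100.3] phi -1.269 j6 1.14 F [-0.5  0.5 -0.2] grip 0.549 41.5
turn -0.0 | shift now [0.0002 0.0003 0.0063] | shift after turn [0.0002 0.0003 0.0063]
```

```bash
python3 -m pendant '0 0 0.0035 0;0 0 0.0015 0;0 0 0 0;0 0 0 0';python3 -m pendant '0 0 0.001 0;0 0 0 0;0 0 0 0'
```

```text
time_s: 23.8
eef_pos: [531.6, 49.2, 95.2]
ee_rot: [0.0, 0.989, 0.15, 0.0]
force: [0.5, -1.4, -0.8]
grip_width: 0.55
grip_force: 41.5
time_s: 24.18
eef_pos: [531.7, 49.2, 94.2]
ee_rot: [0.0, 0.989, 0.15, 0.0]
force: [-0.8, 0.6, 1.4]
grip_width: 0.552
grip_force: 41.5
```

```bash
python3 -m pendant '0 0 0.0003 0;0 0 0 0;0 0 0 0;0 0 0 0' 0.8;  python3 -m pendant '0 0 -0.02 0;0 0 -0.04 0;0 0 -0.05 0;0 0 -0.05 0;0 0 0 0;0 0 0 0'; python3 tub.py
python3 - <<'E'
from h import *
# check tray & tub: blue corners in wrist, white handle from nets
for n in ['scene','side','wrist']:
    c=cap(n)
    for r in models.boxes_of(n,'handle'): print(n,np.round(r['at']),round(r['p'],2))
    print('pred lid', proj(c,[532,49,126]))
E
```

```text
time_s: 24.68
eef_pos: [531.6, 49.2, 93.8]
ee_rot: [-0.0, 0.989, 0.15, -0.0]
force: [0.1, -0.7, 1.0]
grip_width: 0.802
grip_force: 0.0
time_s: 25.42
eef_pos: [531.2, 49.3, 253.0]
ee_rot: [-0.0, 0.989, 0.15, -0.001]
force: [0.3, 0.6, 0.2]
grip_width: 0.8
grip_force: 0.0
scene [350.89825581 234.22093023] [340 225  22  21 344]
side [336.2        145.43809524] [327 139  20  14 210]
wrist [321.98460915 189.29121102] [ 295  161   56   57 2469]
scene side (array([533.16778223,  49.92573059, 122.17587069]), np.float64(1.099042838062265))
scene wrist (array([530.24220885,  49.47584533, 117.81865429]), np.float64(0.26172955457408353))
side wrist (array([531.91620462,  49.69475806, 123.44139469]), np.float64(0.3630035584719518))
[539.  54. 124.] 0.61 [320. 180.]
scene [490.  26.  71.] 0.64
scene [179. 320.   8.] 0.62
pred lid [350.82907999 232.56799925]
side [466.  25.  75.] 0.92
side [176. 307.   3.] 0.84
pred lid [336.39591795 144.75274011]
wrist [491.  28.  72.] 0.91
wrist [188. 334.   9.] 0.58
pred lid [322.71265676 190.57657569]
```

The lid is where it should be: 78 mm above its table height where 76 was expected, at (532,50), and it looks round and upright from above. The arm is clear, so I'm handing in.

```bash
python3 -c "
from rig import ctrl
print(ctrl.finish_job())"
```

```text
the job is handed in; nothing more can be done
None
```

The job is handed in, with no verdict returned: the vial stands in the once-empty well, the divider lies on the ledges, and the pink tub stands in the divider's +x bay, done in about 26 s of the 67 s allowed.

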